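# Put the spare spools away in their tray and cover it

## Task

Lift the clear dust cover off the spool tray and stand it upright on the bare counter clear of the tray. Then lift each freshly wound spare spool on the hook rack up and off its peg and lay it on its side in the tray by line colour - white in pocket one (one dot, farthest from you), yellow in two, green in three, blue in four - filling from pocket one towards yourself so that you never reach over a loaded spool, and leaving a missing colour's pocket empty. When every spool is in, put the cover back over the tray, fully down on the flange all round, let go, and leave everything else on the counter where it is.

Things in the scene. Friction and masses are not known exactly. Their poses are not given: they have to be found in the camera images.
- spool_white: spare reel spool wound with white line: 53 mm diameter, 40 mm long, 130 g, black skirt (+x end), metal lip (-x end), open bore 26 mm wide right through. Origin at the bore's centre, x along the bore. It hangs by the bore over one of the four rack pegs, origin 122.5 mm above the table; may be absent (None from the start)
- spool_yellow: spare reel spool wound with yellow line: 53 mm diameter, 40 mm long, 130 g, black skirt (+x end), metal lip (-x end), open bore 26 mm wide right through. Origin at the bore's centre, x along the bore. It hangs by the bore over one of the four rack pegs, origin 122.5 mm above the table; may be absent (None from the start)
- spool_green: spare reel spool wound with green line: 53 mm diameter, 40 mm long, 130 g, black skirt (+x end), metal lip (-x end), open bore 26 mm wide right through. Origin at the bore's centre, x along the bore. It hangs by the bore over one of the four rack pegs, origin 122.5 mm above the table; may be absent (None from the start)
- spool_blue: spare reel spool wound with blue line: 53 mm diameter, 40 mm long, 130 g, black skirt (+x end), metal lip (-x end), open bore 26 mm wide right through. Origin at the bore's centre, x along the bore. It hangs by the bore over one of the four rack pegs, origin 122.5 mm above the table; may be absent (None from the start)
- rack: fixed hook rack: wooden bar 354 x 22 mm on two posts (tops 146 mm up), four level steel pegs 7 mm thick, axes 132 mm up, 88 mm apart, pointing along its -x (to the robot), from x = +30 mm to -37 mm, where the end turns up 11 mm above the axis. Origin at table level under the middle of the pegs; y along the bar. To come off, a spool must rise 8 to 18 mm, then go over 57 mm along -x
- peg1 (a point): point on the axis of rack peg 1, 132 mm above the table, at the rack's x = 0; pegs 1 to 4 stand along the rack's -y, 88 mm apart
- peg2 (a point): point on the axis of rack peg 2, 132 mm above the table, at the rack's x = 0; pegs 1 to 4 stand along the rack's -y, 88 mm apart
- peg3 (a point): point on the axis of rack peg 3, 132 mm above the table, at the rack's x = 0; pegs 1 to 4 stand along the rack's -y, 88 mm apart
- peg4 (a point): point on the axis of rack peg 4, 132 mm above the table, at the rack's x = 0; pegs 1 to 4 stand along the rack's -y, 88 mm apart
- tray: fixed tray, origin at table level under its centre: black flange 260 x 144 mm, 6 mm high, with a grey insert 226 x 112 mm, top 18 mm up. A trough 49 mm wide along its x, floor 6 mm up, split by cross walls (22 mm up) into four pockets 51 mm long, 55 mm apart, marked with 1 to 4 white dots; +x points to pocket 1, the farthest. A spool lies bore along x, origin 27 mm above this floor
- pocket1 (a point): centre of the floor of tray pocket 1, 6 mm above the table; axes as the tray's
- pocket2 (a point): centre of the floor of tray pocket 2, 6 mm above the table; axes as the tray's
- pocket3 (a point): centre of the floor of tray pocket 3, 6 mm above the table; axes as the tray's
- pocket4 (a point): centre of the floor of tray pocket 4, 6 mm above the table; axes as the tray's
- cover: clear dust cover, blue edges and grip bar, 320 g: open-bottomed box 244 x 130 mm outside, walls 4 mm, 66 mm high, over the tray at the start. Origin at the centre of its rim plane, x along its length. It fits over the tray, length along length, either end first, 5 mm to spare all round the grey insert, rim on the black flange 6 mm above the table
- grip_bar (a point): centre of the cover's grip bar, 81 mm above the cover's rim: a bar 80 mm long (along the cover's x), 16 mm thick, 30 mm high, standing on the cover's top at 66 mm
- reel: orange surfcasting reel lying on its side, about 150 x 120 x 115 mm; bystander, origin on its underside near the middle
- roller_housing: stainless bail roller housing, 36 x 20 x 16 mm; bystander, origin at the middle of its underside
- washer_a: cream nylon drag washer, 30 mm across, 4 mm thick; bystander, origin at the middle of its underside
- washer_b: cream nylon drag washer, 30 mm across, 4 mm thick; bystander, origin at the middle of its underside
- spool_cap: grey rubber spool cap, 48 mm across, 16 mm high; bystander, origin at the middle of its underside
- nut_wrench: brass rotor nut wrench, 147 mm long, 10 mm high; bystander, origin at the middle of its underside
- oil_bottle: small yellow oil bottle with red cap, 32 mm across, 85 mm high; bystander, origin at the middle of its underside
- screwdriver: screwdriver with red handle, 170 mm long; bystander, origin at the middle of its underside
Things that resemble listed ones, but are neither listed nor needed, are in the scene too. What is shaped like the spool_blue but purple is not meant.

How it is judged:
By the outcome, as a careful person would: the job done as asked, in the order asked, and still so for the second after the job is handed in, with the robot touching nothing.
Of spool_white, spool_yellow, spool_green, spool_blue only 3 to 4 are there at a start; the rules pass over those that are not, and their reading is None.
At some moment in a run one of cover may be knocked a few centimetres aside while the robot is not near it.
It also fails if it takes over 210 s, if anything falls off the work surface, if the arm or the gripper's body presses on something with over 40 N, if the wrist force passes 120 N, or if a joint passes its speed limit or range.

## Robot

A 6-joint arm with a two-finger parallel gripper is mounted at the origin on the work surface. World frame = base frame: x ahead of the robot, y to its left, z up, the work surface at z = 0. Lengths are in m, angles in rad, forces in N, time in s.
With the tool pointing down it reaches from about 0.35 to 0.775 m from the base axis. Payload 5.5 kg.
Tool frame: the origin (TCP) lies between the finger pads; the fingertips stand 8 mm ahead of it and the grasp point (between the pads) lies 11 mm behind it; z points along the fingers, y is the line along which they close (so a half turn about z gives the same grasp; the last joint's range is limited). The gripper opens to 85 mm and grips with 20 to 120 N. Pads are 22 mm wide; open, the fingers measure 114 mm over their backs; the gripper's body (76 mm by 85 mm) begins 54 mm behind the grasp point. The pads swing forward as they close: fully open they stand 13 mm farther back than shut.
Start: joints at [-1.265, 0.313, 0.046, 1.304, 0, 1.431], TCP at [0.248, -0.519, 0.239] pointing down, gripper open.
Joint ranges: [-2.76, 2.76], [-0.86, 1.69], [-1.03, 1.26], [-2.2, 2.34], [-1.47, 1.5], [-3.14, 3.14]. Speed limits (rad/s): [2.57, 2.57, 3.14, 3.14, 3.14, 3.14].

## Interface

Orientations are given as a unit quaternion [w, x, y, z].
In Python, from workcell import env gives the robot as it stands.
- The arm moves only by the tool move_arm, never from a script. Its argument "moves" is one flat list of numbers, 5 for each row, row after row: the shift along the world's x, y, z in m, then the turn about the world's z in rad, then the finger opening in m, from 0 to 0.0854. A call has 1 to 12 rows; each row is the pose to reach, as a shift and turn from the pose commanded when the call began; what a row does not reach only later rows make up. A row lasts 1/12 s, in which the tool goes at most 41.7 mm and 7.16 degrees, less where a joint would pass 70% of its speed; a pose out of reach is approached as far as the arm can. A call with a gripper value outside its range is refused whole. The fingers move at their own pace and stop on an object; "newtons" is the grip in N (left out, the last holds). Time passes only in rows, so rows that repeat a pose let the fingers close. It gives the time, the measured TCP pose, the force, the opening and the grip force at its end, in the units of the state.
- env.get_state(): the state, without advancing time (a new reading comes with each control period).
- env.read_camera(name): name is "scene" or "top"; returns a dict with "pixels" (400x640x3 uint8, red, green, blue), "camera_matrix" (3x3 intrinsics, pixels), "rvec" (rotation vector, rad) and "tvec" (3), from world to camera coordinates, as OpenCV has them. Camera axes: x right, y down, z forward; pixel columns grow to the right and rows downward; lengths in m; the calibration is good to about 2 mm. A picture is of the moment at which its call begins. There is no depth.
- env.hand_in(): hands the job in; it is judged then, once.
The state is a dict: "clock": time; "joint_pos": joint angles; "qvel": joint speeds; "tau": joint torques, N m; "tcp_pos": TCP position; "orientation": TCP orientation; "wrist_force": force on the tool from outside, world axes, zero at the start; "ft_torque": the same for the moment, N m; "finger_gap": finger opening in m; "grip_force": force on a finger pad.
Only numpy, scipy, OpenCV 4.12 (cv2) and the standard library are available. Lean on these libraries where they do the work, as an engineer would, in place of code of your own. Each camera call takes 0.05 s, during which the arm holds its last target. There are 200 camera calls.

## Working session

There is one attempt and no reset: what is moved stays moved. The work goes in short steps, Python scripts to look and compute and a tool call to move; the robot and the scene stay as the last step left them, time stands still between calls to the robot, and variables do not carry over. Pictures are saved under pics/ and viewed, at most 14 in all, crops included, and the job is handed in when it is done.

Besides the shell and the picture viewer there is one more tool, called after "Emit:" as name(argument=value, ...) on one line, values as JSON. move_arm: Moves the arm, as the interface text tells. Its arguments: {"type":"object","properties":{"moves":{"type":"array"},"newtons":{"type":"number"}},"required":["moves"]}

```bash
mkdir -p pics; cat > h.py <<'E'
import numpy as np, cv2
from workcell import env
def cam(n):
    c=env.read_camera(n); c['K']=np.array(c['camera_matrix'],float); c['R']=cv2.Rodrigues(np.array(c['rvec'],float))[0]; c['t']=np.array(c['tvec'],float).ravel()
    c['bgr']=cv2.cvtColor(np.array(c['pixels'],np.uint8),cv2.COLOR_RGB2BGR); return c
def ray(c,u,v,z):
    d=c['R'].T@np.linalg.solve(c['K'],[u,v,1.]); o=-c['R'].T@c['t']; return o+d*(z-o[2])/d[2]
def proj(c,p):
    return cv2.projectPoints(np.array(p,float).reshape(-1,1,3),c['R'] if 0 else np.array(c['rvec'],float),c['t'],c['K'],None)[0].reshape(-1,2)
E
python3 - <<'E'
from h import *
for n in('scene','top'):
    c=cam(n); cv2.imwrite(f'pics/{n}0.png',c['bgr']); print(n,c['K'].round(1).tolist(),(-c['R'].T@c['t']).round(3),c['R'].round(3).tolist())
print(env.get_state())
E
```

```text
scene [[373.9, 0.0, 319.5], [0.0, 373.9, 201.3], [0.0, 0.0, 1.0]] [ 1.439 -0.37   0.916] [[0.329, 0.944, 0.015], [0.611, -0.201, -0.766], [-0.72, 0.262, -0.643]]
top [[443.8, 0.0, 313.9], [0.0, 443.8, 200.2], [0.0, 0.0, 1.0]] [ 0.369 -0.044  1.339] [[-0.03, -0.999, 0.019], [-0.989, 0.027, -0.147], [0.146, -0.023, -0.989]]
{'clock': 0.1, 'joint_pos': array([-1.26460788e+00,  3.13935778e-01,  4.50985059e-02,  1.30363386e+00,
        8.75002380e-06,  1.43120962e+00]), 'qvel': array([ 0.00067583, -0.00095259,  0.00376437, -0.00086651, -0.00064138,
        0.00128982]), 'tau': array([ 1.80109375e-03, -4.81723666e+01,  2.99244028e+01,  1.27276615e-02,
       -2.04023027e-04, -4.83183371e-06]), 'tcp_pos': array([ 0.24777807, -0.51837237,  0.23849451]), 'orientation': array([-8.34861955e-04,  9.75262885e-01,  2.21046609e-01, -6.53158002e-05]), 'wrist_force': array([-0.58637901, -0.46417057,  0.30745759]), 'ft_torque': array([ 0.00011602,  0.00831691, -0.02577976]), 'grip_force': 0.0, 'finger_gap': 0.08516725702622224}
```

View pics/scene0.png

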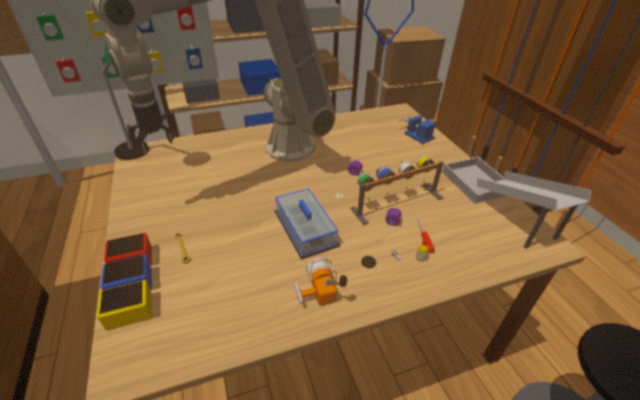

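View pics/top0.png

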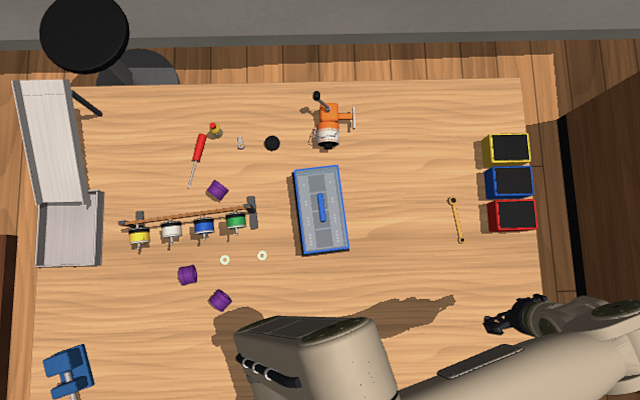

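In the top view the cover and tray are at about (320,210) with the grip bar at (322,207). The rack holds yellow (139,237), white (172,231), blue (204,227) and green (236,221).

Look-alikes are the purple spools at (217,190), (187,274) and (220,299), which I'll leave alone, plus the blue bin and the blue vice at the right and lower left, which I could confuse with blue masks. I'll check the choice in one close crop and measure.

```bash
cat > m.py <<'E'
from h import *
def blobs(c,lo,hi,box,z,amin=20):
    h=cv2.cvtColor(c['bgr'],cv2.COLOR_BGR2HSV); m=cv2.inRange(h,lo,hi); k=np.zeros_like(m); x0,y0,x1,y1=box; k[y0:y1,x0:x1]=m[y0:y1,x0:x1]
    n,l,s,ce=cv2.connectedComponentsWithStats(k)
    return [(int(s[i,4]),ce[i].round(1).tolist(),ray(c,*ce[i],z).round(4).tolist()) for i in range(1,n) if s[i,4]>=amin],k
E
python3 - <<'E'
from m import *
c=cam('top'); cv2.imwrite('pics/crop1.png',cv2.resize(c['bgr'][150:310,110:370],None,fx=3,fy=3,interpolation=cv2.INTER_CUBIC))
for nm,lo,hi in(('y',(22,120,120),(35,255,255)),('g',(45,100,60),(80,255,255)),('b',(100,120,80),(120,255,255)),('w',(0,0,170),(180,40,255))):
    print(nm,blobs(c,lo,hi,(115,205,262,260),.14,8)[0])
b,k=blobs(c,(100,100,80),(120,255,255),(280,150,360,270),.08); print('cover',b)
pts=cv2.findNonZero(k); r=cv2.minAreaRect(pts); print(r)
bar,kb=blobs(c,(100,120,60),(120,255,255),(308,185,336,228),.096); print('bar',bar)
for (x,y) in cv2.boxPoints(r): print(ray(c,x,y,.06).round(3))
E
```

```text
y [(156, [138.9, 236.0], [0.4621, 0.3991, 0.14])]
g [(152, [235.6, 220.6], [0.4961, 0.1407, 0.14])]
b [(150, [203.6, 226.0], [0.484, 0.2267, 0.14])]
w [(18, [235.4, 226.0], [0.4816, 0.1414, 0.14]), (154, [170.9, 230.7], [0.474, 0.3143, 0.14]), (9, [200.3, 231.8], [0.4687, 0.2354, 0.14]), (17, [138.7, 241.4], [0.4478, 0.3993, 0.14]), (20, [259.6, 255.4], [0.401, 0.0773, 0.14]), (19, [224.7, 257.4], [0.3983, 0.1703, 0.14])]
cover [(506, [319.4, 212.2], [0.5198, -0.0888, 0.08]), (157, [321.2, 206.7], [0.5355, -0.0944, 0.08])]
((320.89385986328125, 209.13584899902344), (85.01046752929688, 46.28386688232422), 82.99872589111328)
bar [(154, [321.2, 207.1], [0.5325, -0.0938, 0.096])]
[ 0.65  -0.015  0.06 ]
[ 0.664 -0.151  0.06 ]
[ 0.415 -0.171  0.06 ]
[ 0.403 -0.039  0.06 ]
```

View pics/crop1.png

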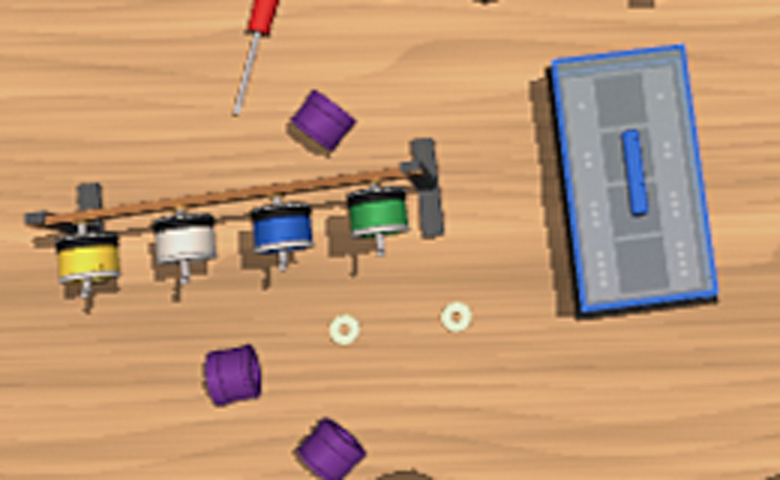

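The close crop confirms the four wanted spools on the rack (yellow, white, blue, green from left to right in the crop, purple ones off the rack). The cover's bar is at crop (634,172), and the single dot is at the far (top) end.

```bash
python3 - <<'E'
from m import *
c=cam('top')
bar,kb=blobs(c,(100,120,60),(120,255,255),(308,185,336,228),.102); print('bar',bar)
p=np.array([ray(c,*q[0],.102)[:2] for q in cv2.findNonZero(kb)]); u,s,v=np.linalg.svd(p-p.mean(0)); print('bar yaw',np.arctan2(v[0,1]*np.sign(v[0,0]),abs(v[0,0])), np.ptp((p-p.mean(0))@v[0]))
P=[]
for nm,lo,hi in(('y',(22,120,120),(35,255,255)),('w',(0,0,150),(180,45,255)),('b',(100,120,80),(120,255,255)),('g',(45,100,60),(80,255,255))):
    b=max(blobs(c,lo,hi,(115,205,262,260),.1225,8)[0]); u=b[1]; a=ray(c,*u,.1225);t=ray(c,*u,.14); print(nm,b[1],[t[0].round(4),a[1].round(4)]); P.append([t[0],a[1]])
P=np.array(P); f=np.polyfit(P[:,1],P[:,0],1); print('rack yaw',np.arctan(-f[0]),P[:,0]-np.polyval(f,P[:,1]),np.linalg.norm(P[0]-P[-1]))
k=cv2.inRange(cv2.cvtColor(c['bgr'],cv2.COLOR_BGR2HSV),(0,80,40),(18,255,190)); 
E
```

```text
bar [(153, [321.2, 207.0], [0.5318, -0.0935, 0.102])]
bar yaw 0.09017756297887537 0.07950887776214854
y [139.0, 236.0] [np.float64(0.4621), np.float64(0.4053)]
w [170.9, 231.4] [np.float64(0.472), np.float64(0.3194)]
b [203.6, 226.0] [np.float64(0.4841), np.float64(0.2307)]
g [235.6, 220.6] [np.float64(0.4962), np.float64(0.1435)]
rack yaw 0.13006382997941737 [ 0.00060772 -0.00075345 -0.00030488  0.00045062] 0.26409439866429135
```

Emit:
move_arm(moves=[0.142,0.213,0,-0.355,0.06,0.142,0.213,0,-0.355,0.06,0.142,0.213,0,-0.355,0.06,0.142,0.213,0,-0.355,0.06,0.142,0.213,0,-0.355,0.06,0.142,0.213,0,-0.355,0.06,0.284,0.425,-0.06,-0.355,0.06,0.284,0.425,-0.06,-0.355,0.06,0.284,0.425,-0.06,-0.355,0.06,0.284,0.425,-0.06,-0.355,0.06,0.284,0.425,-0.06,-0.355,0.06,0.284,0.425,-0.06,-0.355,0.06])

```text
clock: 1.2
tcp_pos: [0.522, -0.1077, 0.1832]
orientation: [0.0, 0.999, 0.045, 0.0]
wrist_force: [0.5, -1.0, 0.3]
finger_gap: 0.0602
grip_force: 0.0
```

Emit:
move_arm(moves=[0,0,0,0,0.06,0,0,0,0,0.06,0,0,0,0,0.06])

```text
clock: 1.45
tcp_pos: [0.5211, -0.1094, 0.1835]
orientation: [0.0, 0.999, 0.046, -0.0]
wrist_force: [-0.0, 0.1, -0.5]
finger_gap: 0.0599
grip_force: 0.0
```

Emit:
move_arm(moves=[0.011,0.016,-0.03,0,0.06,0.011,0.016,-0.065,0,0.06,0.011,0.016,-0.09,0,0.06,0.011,0.016,-0.1,0,0.06,0.011,0.016,-0.1,0,0.06,0.011,0.016,-0.1,0,0.01,0.011,0.016,-0.1,0,0.01,0.011,0.016,-0.1,0,0.01,0.011,0.016,-0.1,0,0.01,0.011,0.016,-0.1,0,0.01,0.011,0.016,-0.1,0,0.01,0.011,0.016,-0.1,0,0.01], newtons=60)

```text
clock: 2.45
tcp_pos: [0.5338, -0.0942, 0.0858]
orientation: [0.001, 0.999, 0.045, 0.002]
wrist_force: [-0.1, -0.1, 6.3]
finger_gap: 0.0151
grip_force: 59.9
```

Emit:
move_arm(moves=[0,0,0.01,0,0.01,0,0,0.02,0,0.01,0,0,0.04,0,0.01,0,0,0.06,0,0.01,0,0,0.08,0,0.01,0,0,0.1,0,0.01,0,0,0.11,0,0.01,0,0,0.11,0,0.01,0,0,0.11,0,0.01])

```text
clock: 3.2
tcp_pos: [0.5326, -0.0937, 0.194]
orientation: [0.0, 0.999, 0.045, 0.0]
wrist_force: [-0.8, -0.6, -3.2]
finger_gap: 0.0145
grip_force: 58.9
```

Emit:
move_arm(moves=[0.003,-0.03,0,0,0.01,0.006,-0.065,0,0,0.01,0.009,-0.1,0,0,0.01,0.012,-0.135,0,0,0.01,0.015,-0.17,0,0,0.01,0.018,-0.2,0,0,0.01,0.019,-0.21,-0.02,0,0.01,0.019,-0.21,-0.05,0,0.01,0.019,-0.21,-0.08,0,0.01,0.019,-0.21,-0.1,0,0.01,0.019,-0.21,-0.11,0,0.01,0.019,-0.21,-0.112,0,0.01])

```text
clock: 4.2
tcp_pos: [0.5493, -0.3023, 0.0796]
orientation: [-0.002, 0.999, 0.045, -0.002]
wrist_force: [0.3, -0.1, -2.2]
finger_gap: 0.0144
grip_force: 60.1
```

Emit:
move_arm(moves=[0,0,-0.002,0,0.01,0,0,-0.003,0,0.01,0,0,-0.003,0,0.01,0,0,-0.003,0,0.01])

```text
clock: 4.53
tcp_pos: [0.5498, -0.3025, 0.0794]
orientation: [-0.001, 0.999, 0.045, -0.001]
wrist_force: [-5.8, 3.0, 8.1]
finger_gap: 0.0152
grip_force: 61.7
```

Emit:
move_arm(moves=[0,0,0,0,0.04,0,0,0,0,0.05,0,0,0,0,0.05,0,0,0.03,0,0.05,0,0,0.07,0,0.05,0,0,0.11,0,0.05,0,0.02,0.15,0,0.05,-0.01,0.06,0.15,0.04,0.07,-0.01,0.1,0.15,0.04,0.07,-0.02,0.14,0.15,0.04,0.07,-0.03,0.18,0.15,0.04,0.07,-0.03,0.22,0.15,0.04,0.07])

```text
clock: 5.53
tcp_pos: [0.5199, -0.082, 0.2289]
orientation: [0.0, 0.998, 0.065, 0.0]
wrist_force: [0.5, 0.7, -0.4]
finger_gap: 0.07
grip_force: 0.0
```

Emit:
move_arm(moves=[-0.005,0.04,0,0,0.07,-0.01,0.08,0,0,0.07,-0.015,0.12,0,0,0.07,-0.02,0.16,0,0,0.07,-0.025,0.2,0,0,0.07,-0.03,0.24,0,0,0.07,-0.035,0.28,0,0,0.07,-0.04,0.32,0,0,0.07,-0.045,0.36,0,0,0.07,-0.05,0.4,0,0,0.07,-0.05,0.4,0,0,0.07,-0.05,0.4,0,0,0.07])

```text
clock: 6.53
tcp_pos: [0.495, 0.185, 0.2286]
orientation: [-0.016, 0.995, 0.094, -0.002]
wrist_force: [-0.2, 0.4, 0.5]
finger_gap: 0.0699
grip_force: 0.0
```

```bash
python3 - <<'E'
from m import *
c=cam('top'); cv2.imwrite('pics/t2.png',cv2.resize(c['bgr'][120:300,110:410],None,fx=2.6,fy=2.6,interpolation=cv2.INTER_CUBIC))
print(blobs(c,(100,120,60),(120,255,255),(350,150,450,270),.096)[0])
s=env.get_state();print(s['tcp_pos'],s['orientation'],s['finger_gap'])
E
```

```text
[(384, [390.5, 203.6], [0.5369, -0.2907, 0.096]), (156, [394.3, 199.5], [0.5484, -0.3023, 0.096])]
[0.49508983 0.18505928 0.22859421] [-0.01592546  0.99542146  0.09422653 -0.00196578] 0.06995895123319276
```

View pics/t2.png

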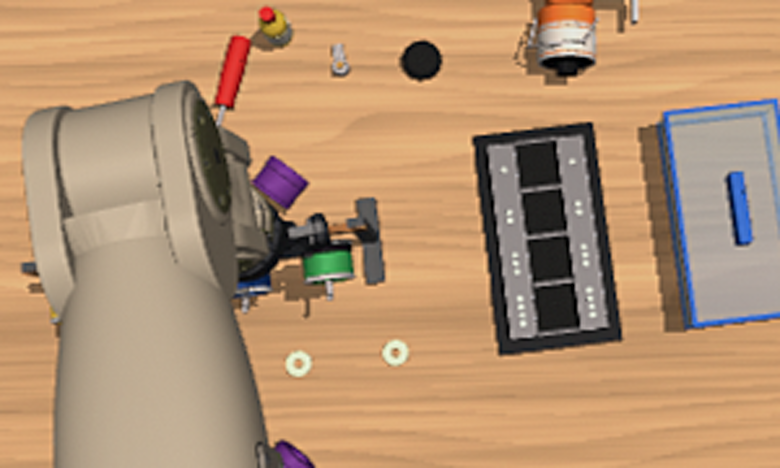

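The tray is uncovered with all pockets empty (pocket 1 at crop (537,165)). The cover stands clear at crop (720,215), with a gap to the tray. The arm stopped short of the target over the rack, so I'll check its joints.

```bash
python3 - <<'E'
from m import *
s=env.get_state();print(s['joint_pos'].round(3),s['qvel'].round(3),s['wrist_force'])
E
```

```text
[ 0.188  0.224 -0.099  1.248  0.032  3.141] [-0.002 -0.004 -0.006  0.002 -0.     0.   ] [ 0.47126158 -0.36948551 -0.42574046]
```

Emit:
move_arm(moves=[0,0.01,0,0,0.07,0,0.02,0,0,0.07,0,0.02,0,0,0.07])

```text
clock: 6.83
tcp_pos: [0.4968, 0.1967, 0.2287]
orientation: [-0.02, 0.995, 0.102, -0.002]
wrist_force: [-0.2, 0.1, 0.2]
finger_gap: 0.0702
grip_force: 0.0
```

```bash
python3 - <<'E'
from m import *
s=env.get_state();print(s['joint_pos'].round(3),s['qvel'].round(3),s['tcp_pos'],s['orientation'])
E
```

```text
[ 0.204  0.235 -0.086  1.251  0.041  3.141] [-0.001 -0.004 -0.009  0.004 -0.015 -0.001] [0.49683204 0.19671458 0.22868196] [-0.02014795  0.99453579  0.10240497 -0.00241778]
```

Emit:
move_arm(moves=[0,0,0.02,0.12,0.07,0,0,0.02,0.24,0.07,0,0,0.02,0.36,0.07,0,0,0.02,0.48,0.07,0,0,0.02,0.6,0.07,0,0,0.02,0.72,0.07,0,0,0.02,0.84,0.07,0,0,0.02,0.96,0.07,0,0,0.02,1.08,0.07,0,0,0.02,1.2,0.07,0,0,0.02,1.32,0.07,0,0,0.02,1.44,0.07])

```text
clock: 7.83
tcp_pos: [0.4965, 0.1964, 0.2487]
orientation: [-0.013, 0.678, 0.735, -0.015]
wrist_force: [0.5, -0.6, -0.1]
finger_gap: 0.0703
grip_force: 0.0
```

Emit:
move_arm(moves=[0,0,0,0.12,0.07,0,0,0,0.24,0.07,0,0,0,0.36,0.07,0,0,0,0.48,0.07,0,0,0,0.6,0.07,0,0,0,0.72,0.07,0,0,0,0.84,0.07,0,0,0,0.96,0.07,0,0,0,1.08,0.07,0,0,0,1.2,0.07,0,0,0,1.32,0.07,0,0,0,1.44,0.07])

```text
clock: 8.83
tcp_pos: [0.4964, 0.1964, 0.2487]
orientation: [-0.0, 0.025, 0.999, -0.02]
wrist_force: [0.0, 0.4, 0.9]
finger_gap: 0.0698
grip_force: 0.0
```

```bash
cat >> h.py <<'E'
def st():
    s=env.get_state(); w,x,y,z=s['orientation']; Y=np.array([2*(x*y-w*z),1-2*(x*x+z*z)]) ; zz=1-2*(x*x+y*y)
    print('t',round(s['clock'],2),'tcp',s['tcp_pos'].round(4),'yaw',round(float(np.arctan2(Y[1],Y[0])),4),'zz',round(zz,4),'j',s['joint_pos'].round(2),'gap',round(s['finger_gap'],4),'F',s['wrist_force'].round(1))
E
python3 -c "
from h import *;st()"
```

```text
t 8.83 tcp [0.4964 0.1964 0.2487] yaw 1.5203 zz -0.9992 j [ 0.25  0.24 -0.03  1.31 -0.04  0.3 ] gap 0.0698 F [0.  0.4 0.9]
```

Hitting the joint 6 limit left a 2.3° tilt in the commanded pose. I'll go to the opposite limit, where saturation should undo it.

Emit:
move_arm(moves=[0,0,0,0.12,0.07,0,0,0,0.24,0.07,0,0,0,0.36,0.07,0,0,0,0.48,0.07,0,0,0,0.6,0.07,0,0,0,0.72,0.07,0,0,0,0.84,0.07,0,0,0,0.96,0.07,0,0,0,1.08,0.07,0,0,0,1.2,0.07,0,0,0,1.32,0.07,0,0,0,1.44,0.07])

```text
clock: 9.83
tcp_pos: [0.4964, 0.1964, 0.2487]
orientation: [0.013, -0.64, 0.768, -0.015]
wrist_force: [-0.5, -1.0, 0.7]
finger_gap: 0.0699
grip_force: 0.0
```

Emit:
move_arm(moves=[0,0,0,0.12,0.07,0,0,0,0.24,0.07,0,0,0,0.36,0.07,0,0,0,0.48,0.07,0,0,0,0.6,0.07,0,0,0,0.72,0.07,0,0,0,0.84,0.07,0,0,0,0.96,0.07,0,0,0,1.08,0.07,0,0,0,1.2,0.07,0,0,0,1.32,0.07,0,0,0,1.44,0.07])

```text
clock: 10.83
tcp_pos: [0.4964, 0.1964, 0.2487]
orientation: [-0.02, 0.988, -0.155, 0.003]
wrist_force: [0.2, 0.1, -0.4]
finger_gap: 0.0701
grip_force: 0.0
```

Emit:
move_arm(moves=[0,0,0,0.12,0.07,0,0,0,0.24,0.07,0,0,0,0.36,0.07,0,0,0,0.48,0.07,0,0,0,0.56,0.07,0,0,0,0.6,0.07])

```text
clock: 11.33
tcp_pos: [0.4916, 0.2162, 0.2486]
orientation: [-0.011, 0.992, 0.125, -0.002]
wrist_force: [-0.1, -1.0, 0.6]
finger_gap: 0.07
grip_force: 0.0
```

```bash
sed -i "s/    print('t'/    print('zax',(2*(x*z+w*y)).round(4),(2*(y*z-w*x)).round(4)); print('t'/" h.py; python3 -c "
from h import *;st()"
```

```text
zax -0.007 0.0221
t 11.33 tcp [0.4916 0.2162 0.2486] yaw -1.3204 zz -0.9997 j [ 0.25  0.24 -0.04  1.3   0.02 -3.14] gap 0.07 F [-0.1 -1.   0.6]
```

Emit:
move_arm(moves=[0,0,0,0.02,0.07,0,0,0,0.04,0.07,0,0,0,0.04,0.07])

```text
clock: 11.58
tcp_pos: [0.4879, 0.2277, 0.2487]
orientation: [-0.008, 0.99, 0.139, -0.002]
wrist_force: [-0.2, -1.1, 0.8]
finger_gap: 0.0702
grip_force: 0.0
```

```bash
python3 -c "
from h import *;st()"
```

```text
zax -0.0055 0.0145
t 11.58 tcp [0.4879 0.2277 0.2487] yaw -1.2926 zz -0.9999 j [ 0.28  0.24 -0.03  1.3   0.02 -3.14] gap 0.0702 F [-0.2 -1.1  0.8]
```

Cancelling about 0.008 per 0.04 turn, so twice that again.

Emit:
move_arm(moves=[0,0,0,0.02,0.07,0,0,0,0.04,0.07,0,0,0,0.06,0.07,0,0,0,0.08,0.07,0,0,0,0.08,0.07])

```text
clock: 12.0
tcp_pos: [0.4813, 0.2474, 0.2487]
orientation: [0.001, 0.987, 0.162, -0.001]
wrist_force: [0.2, -0.2, 0.8]
finger_gap: 0.0699
grip_force: 0.0
```

```bash
python3 -c "
from h import *;st()"
```

```text
zax -0.0012 -0.0016
t 12.0 tcp [0.4813 0.2474 0.2487] yaw -1.2447 zz -1.0 j [ 0.33  0.25 -0.02  1.3  -0.   -3.14] gap 0.0699 F [ 0.2 -0.2  0.8]
```

Emit:
move_arm(moves=[0,0,0,-0.12,0.07,0,0,0,-0.24,0.07,0,0,0,-0.36,0.07,0,0,0,-0.48,0.07,0,0,0,-0.6,0.07,0,0,0,-0.72,0.07,0,0,0,-0.84,0.07,0,0,0,-0.96,0.07,0,0,0,-1.08,0.07,0,0,0,-1.2,0.07,0,0,0,-1.32,0.07,0,0,0,-1.44,0.07])

```text
clock: 13.0
tcp_pos: [0.4817, 0.2464, 0.2487]
orientation: [0.0, 0.847, -0.532, -0.001]
wrist_force: [-0.2, -0.1, 0.2]
finger_gap: 0.0698
grip_force: 0.0
```

Emit:
move_arm(moves=[0,0,0,-0.12,0.07,0,0,0,-0.24,0.07,0,0,0,-0.36,0.07,0,0,0,-0.48,0.07,0,0,0,-0.6,0.07,0,0,0,-0.72,0.07,0,0,0,-0.84,0.07,0,0,0,-0.96,0.07,0,0,0,-1.08,0.07,0,0,0,-1.2,0.07,0,0,0,-1.32,0.07,0,0,0,-1.44,0.07])

```text
clock: 14.0
tcp_pos: [0.4817, 0.2463, 0.2487]
orientation: [0.001, -0.286, 0.958, 0.001]
wrist_force: [0.0, -0.5, 0.1]
finger_gap: 0.0702
grip_force: 0.0
```

Emit:
move_arm(moves=[0,0.02,0,-0.12,0.07,0,0.04,0,-0.24,0.07,0,0.06,0,-0.36,0.07,-0.008,0.072,0,-0.457,0.07,-0.008,0.072,-0.03,-0.457,0.07,-0.008,0.072,-0.05,-0.457,0.07,-0.008,0.072,-0.05,-0.457,0.07])

```text
clock: 14.58
tcp_pos: [0.4713, 0.3176, 0.1945]
orientation: [-0.003, -0.065, 0.998, -0.001]
wrist_force: [-1.4, 0.7, -0.8]
finger_gap: 0.0698
grip_force: 0.0
```

```bash
python3 -c "
from h import *;st()"
```

```text
zax -0.0049 -0.0019
t 14.58 tcp [0.4713 0.3176 0.1945] yaw 1.7002 zz -1.0 j [ 0.45  0.32 -0.05  1.2   0.    0.32] gap 0.0698 F [-1.4  0.7 -0.8]
```

Emit:
move_arm(moves=[0,0.001,-0.03,0,0.07,0,0.001,-0.06,0,0.07,0,0.001,-0.081,0,0.07,0,0.001,-0.081,0,0.07,0,0.001,-0.081,0,0.04,0,0.001,-0.081,0,0.04,0,0.001,-0.081,0,0.04,0,0.001,-0.081,0,0.04,0,0.001,-0.081,0,0.04], newtons=40)

```text
clock: 15.33
tcp_pos: [0.4747, 0.3199, 0.1192]
orientation: [0.002, -0.064, 0.998, 0.001]
wrist_force: [0.5, -0.4, 2.4]
finger_gap: 0.0524
grip_force: 44.6
```

```bash
python3 -c "
from h import *;st()"
```

```text
zax 0.0039 0.0025
t 15.33 tcp [0.4747 0.3199 0.1192] yaw 1.6994 zz -1.0 j [ 0.45  0.37 -0.18  1.02  0.    0.32] gap 0.0524 F [ 0.5 -0.4  2.4]
```

Emit:
move_arm(moves=[0,0,0.006,0,0.04,0,0,0.0125,0,0.04,0,0,0.0125,0,0.04,-0.01,-0.001,0.0125,0,0.04,-0.025,-0.003,0.0125,0,0.04,-0.04,-0.005,0.0125,0,0.04,-0.055,-0.007,0.0125,0,0.04,-0.069,-0.009,0.0125,0,0.04,-0.069,-0.009,0.0125,0,0.04,-0.069,-0.009,0.04,0,0.04,-0.069,-0.009,0.06,0,0.04,-0.069,-0.009,0.06,0,0.04])

```text
clock: 16.33
tcp_pos: [0.4067, 0.3116, 0.1816]
orientation: [0.004, -0.064, 0.998, 0.002]
wrist_force: [1.2, 0.8, -0.6]
finger_gap: 0.0523
grip_force: 44.2
```

```bash
python3 - <<'E'
from h import *
st()
c=cam('top'); cv2.imwrite('pics/t3.png',cv2.resize(c['bgr'][120:300,110:410],None,fx=2.6,fy=2.6,interpolation=cv2.INTER_CUBIC))
h=cv2.cvtColor(c['bgr'],cv2.COLOR_BGR2HSV); m=cv2.inRange(h,(0,0,0),(180,255,70)); k=np.zeros_like(m); k[160:265,285:360]=m[160:265,285:360]
cs,_=cv2.findContours(k,cv2.RETR_LIST,cv2.CHAIN_APPROX_NONE)
for q in cs:
    if cv2.contourArea(q)>80:
        r=cv2.minAreaRect(q); print(np.round(r[0],1),np.round(r[1],1),round(r[2],1),ray(c,*r[0],.006).round(4), np.round([ray(c,*b,.006)[:2] for b in cv2.boxPoints(r)],3).tolist())
E
```

```text
zax 0.0073 0.0046
t 16.33 tcp [0.4067 0.3116 0.1816] yaw 1.6997 zz -1.0 j [ 0.5   0.21 -0.23  1.12  0.    0.37] gap 0.0523 F [ 1.2  0.8 -0.6]
[323.5 237.6] [17. 16.] 81.9 [ 0.4516 -0.101   0.006 ] [[0.474, -0.074], [0.48, -0.122], [0.429, -0.128], [0.424, -0.08]]
[321.3 219.1] [16.1 15.6] 82.9 [ 0.5077 -0.0963  0.006 ] [[0.53, -0.07], [0.534, -0.118], [0.486, -0.122], [0.481, -0.075]]
[318.9 200.9] [15.9 15.6] 83.7 [ 0.5634 -0.091   0.006 ] [[0.586, -0.065], [0.59, -0.113], [0.541, -0.116], [0.537, -0.069]]
[316.5 182.8] [16.5 15.3] 81.9 [ 0.6193 -0.0855  0.006 ] [[0.642, -0.059], [0.648, -0.106], [0.597, -0.111], [0.591, -0.065]]
[320.1 210.4] [78.  40.2] 82.4 [ 0.5341 -0.0936  0.006 ] [[0.647, -0.02], [0.661, -0.143], [0.423, -0.165], [0.411, -0.045]]
[319.6 211.2] [84.3 47.3] 82.6 [ 0.5319 -0.0921  0.006 ] [[0.654, -0.007], [0.669, -0.152], [0.413, -0.175], [0.399, -0.034]]
```

View pics/t3.png

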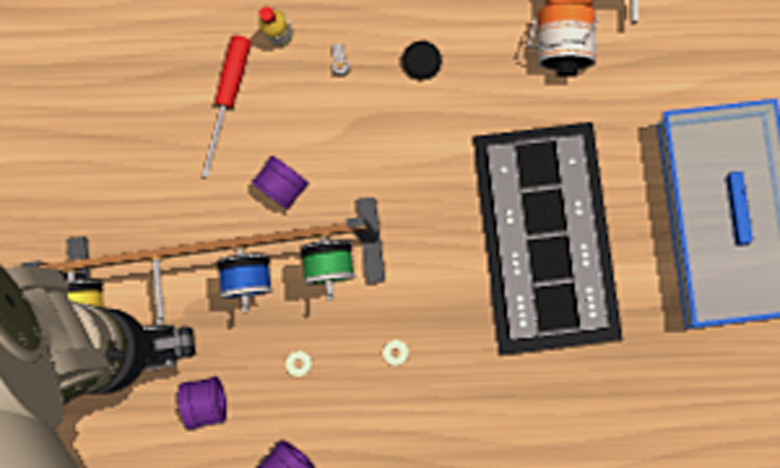

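White is off its peg (the peg is bare at crop (157,290)), and the tray pockets are clear. Next, carry white to pocket 1.

Emit:
move_arm(moves=[0,-0.01,0.03,0,0.04,0.005,-0.03,0.05,0,0.04,0.02,-0.065,0.05,0,0.04,0.04,-0.1,0.05,0,0.04,0.06,-0.135,0.05,-0.01,0.04,0.08,-0.17,0.05,-0.02,0.04,0.1,-0.205,0.05,-0.03,0.04,0.12,-0.24,0.05,-0.039,0.04,0.14,-0.275,0.05,-0.039,0.04,0.16,-0.31,0.05,-0.039,0.04,0.18,-0.345,0.05,-0.039,0.04,0.2,-0.375,0.05,-0.039,0.04])

```text
clock: 17.38
tcp_pos: [0.605, -0.0672, 0.226]
orientation: [-0.0, -0.044, 0.999, 0.001]
wrist_force: [-0.0, 1.0, -1.0]
finger_gap: 0.0518
grip_force: 44.1
```

Emit:
move_arm(moves=[0.012,-0.02,-0.01,0,0.04,0.012,-0.02,-0.03,0,0.04,0.012,-0.02,-0.06,0,0.04,0.012,-0.02,-0.09,0,0.04,0.012,-0.02,-0.12,0,0.04,0.012,-0.02,-0.14,0,0.04,0.012,-0.02,-0.14,0,0.04,0.012,-0.02,-0.14,0,0.04])

```text
clock: 18.05
tcp_pos: [0.615, -0.0842, 0.0855]
orientation: [-0.002, -0.045, 0.999, 0.001]
wrist_force: [0.4, -0.7, -0.6]
finger_gap: 0.052
grip_force: 44.1
```

```bash
python3 -c "
from h import *;st()"
```

```text
zax -0.0033 0.0026
t 18.05 tcp [ 0.615  -0.0842  0.0855] yaw 1.6604 zz -1.0 j [-0.27  0.49 -0.08  1.01  0.   -0.36] gap 0.052 F [ 0.4 -0.7 -0.6]
```

Emit:
move_arm(moves=[0.001,-0.0015,-0.015,0,0.04,0.001,-0.0015,-0.03,0,0.04,0.001,-0.0015,-0.042,0,0.04,0.001,-0.0015,-0.05,0,0.04,0.001,-0.0015,-0.055,0,0.04,0.001,-0.0015,-0.057,0,0.04,0.001,-0.0015,-0.057,0,0.04,0.001,-0.0015,-0.057,0,0.04])

```text
clock: 18.72
tcp_pos: [0.6168, -0.0868, 0.0371]
orientation: [0.001, -0.045, 0.999, -0.001]
wrist_force: [-18.2, 0.2, 29.9]
finger_gap: 0.0522
grip_force: 53.4
```

```bash
python3 -c "
from h import *;st()"
```

```text
zax 0.0022 -0.0013
t 18.72 tcp [ 0.6168 -0.0868  0.0371] yaw 1.6601 zz -1.0 j [-0.27  0.53 -0.14  0.9  -0.   -0.36] gap 0.0522 F [-18.2   0.2  29.9]
```

Emit:
move_arm(moves=[0,0,0.012,0,0.04,0,0,0.02,0,0.04,-0.0045,0,0.02,0,0.04,-0.0045,0,0.02,0,0.04])

```text
clock: 19.05
tcp_pos: [0.6137, -0.0863, 0.0519]
orientation: [0.002, -0.045, 0.999, 0.0]
wrist_force: [-0.3, 0.3, -2.9]
finger_gap: 0.0522
grip_force: 49.3
```

```bash
python3 - <<'E'
from h import *
st()
c=cam('scene'); a=c['bgr'][180:260,265:345]; 
d=cam('top')['bgr'][170:250,280:360]; cv2.imwrite('pics/t4.png',np.hstack([cv2.resize(q,(400,400),interpolation=cv2.INTER_CUBIC) for q in(a,d)]))
E
```

```text
zax 0.0036 0.0006
t 19.05 tcp [ 0.6137 -0.0863  0.0519] yaw 1.6606 zz -1.0 j [-0.27  0.51 -0.14  0.92  0.   -0.36] gap 0.0522 F [-0.3  0.3 -2.9]
```

View pics/t4.png

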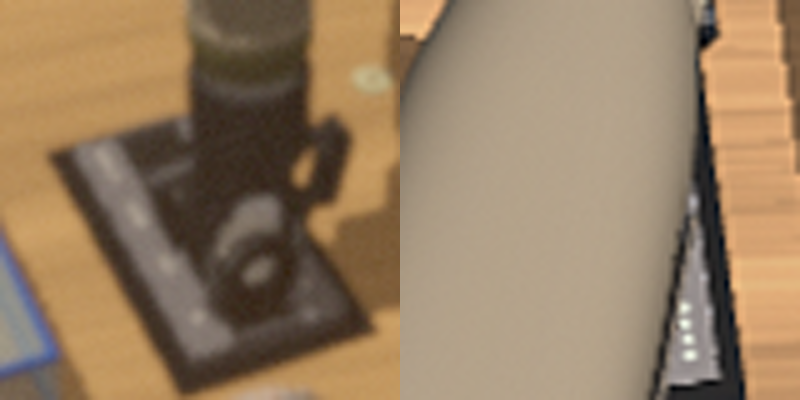

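Spool is above pocket 1 (scene crop (255,265)) and looks level. Trying again 4 mm nearer.

Emit:
move_arm(moves=[0,0,-0.006,0,0.04,0,0,-0.012,0,0.04,0,0,-0.016,0,0.04,0,0,-0.018,0,0.04,0,0,-0.018,0,0.04])

```text
clock: 19.57
tcp_pos: [0.6123, -0.0858, 0.0312]
orientation: [-0.0, -0.045, 0.999, 0.001]
wrist_force: [-0.5, -0.7, -1.7]
finger_gap: 0.052
grip_force: 49.3
```

```bash
python3 -c "
from h import *;st()"
```

```text
zax -0.0009 0.002
t 19.57 tcp [ 0.6123 -0.0858  0.0312] yaw 1.6605 zz -1.0 j [-0.27  0.53 -0.16  0.88  0.   -0.36] gap 0.052 F [-0.5 -0.7 -1.7]
```

Emit:
move_arm(moves=[0,0,-0.002,0,0.04,0,0,-0.004,0,0.04,0,0,-0.004,0,0.04])

```text
clock: 19.82
tcp_pos: [0.6134, -0.0861, 0.0286]
orientation: [0.001, -0.045, 0.999, 0.001]
wrist_force: [0.7, -0.3, -0.7]
finger_gap: 0.0519
grip_force: 49.5
```

Emit:
move_arm(moves=[0,0,0,0,0.07,0,0,0,0,0.07,0,0,0,0,0.07,0,0,0.03,0,0.07,0,0,0.07,0,0.07,0,0,0.11,0,0.07,0,0.005,0.15,0,0.07,-0.01,0.03,0.175,0,0.07,-0.02,0.07,0.175,0.01,0.07,-0.03,0.11,0.175,0.02,0.07,-0.04,0.15,0.175,0.03,0.07,-0.05,0.19,0.175,0.039,0.07])

```text
clock: 20.82
tcp_pos: [0.5627, 0.1053, 0.2045]
orientation: [0.001, -0.064, 0.998, 0.001]
wrist_force: [0.2, 0.3, -0.3]
finger_gap: 0.0698
grip_force: 0.0
```

Emit:
move_arm(moves=[-0.01,0.035,0,0,0.07,-0.025,0.07,0,0,0.07,-0.035,0.105,0,0,0.07,-0.045,0.14,0,0,0.07,-0.055,0.175,0,0,0.07,-0.065,0.21,0,0,0.07,-0.08,0.245,0,0,0.07,-0.09,0.28,0,0,0.07,-0.1,0.3,0,0,0.07,-0.1,0.3,0,0,0.07,-0.1,0.3,0,0,0.07])

```text
clock: 21.73
tcp_pos: [0.4624, 0.405, 0.2037]
orientation: [0.001, -0.066, 0.998, 0.001]
wrist_force: [1.5, -0.1, -1.0]
finger_gap: 0.0697
grip_force: 0.0
```

```bash
python3 - <<'E'
from m import *
st()
c=cam('top');d=c['bgr'][140:270,200:440]; cv2.imwrite('pics/t5.png',cv2.resize(d,None,fx=3.2,fy=3.2,interpolation=cv2.INTER_CUBIC))
print(blobs(c,(0,0,150),(180,45,255),(305,170,332,200),.05,30)[0])
E
```

```text
zax 0.0016 0.0011
t 21.73 tcp [0.4624 0.405  0.2037] yaw 1.7024 zz -1.0 j [0.59 0.4  0.08 1.25 0.   0.46] gap 0.0697 F [ 1.5 -0.1 -1. ]
[(137, [318.0, 181.3], [0.6155, -0.0886, 0.05])]
```

View pics/t5.png

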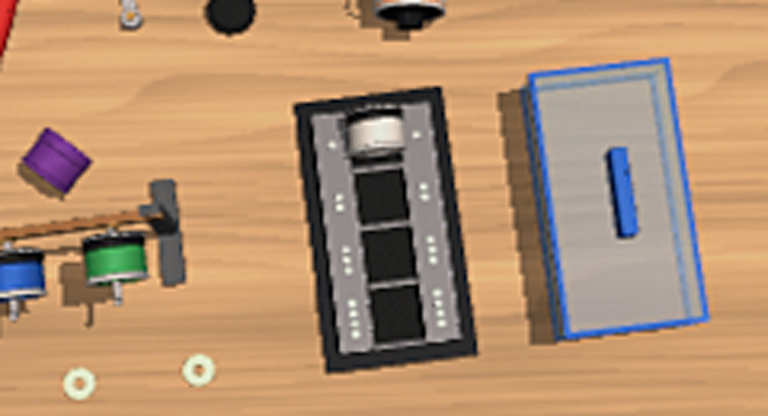

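White is seated in pocket 1 (crop (377,135)), and the cover hasn't moved (crop (620,195)). Next is yellow.

Emit:
move_arm(moves=[0.0035,0,-0.03,0,0.07,0.0035,0,-0.06,0,0.07,0.0035,0,-0.086,0,0.07,0.0035,0,-0.086,0,0.07,0.0035,0,-0.086,0,0.04,0.0035,0,-0.086,0,0.04,0.0035,0,-0.086,0,0.04,0.0035,0,-0.086,0,0.04,0.0035,0,-0.086,0,0.04])

```text
clock: 22.53
tcp_pos: [0.4676, 0.4043, 0.1192]
orientation: [0.002, -0.064, 0.998, 0.001]
wrist_force: [0.4, -0.4, -0.6]
finger_gap: 0.052
grip_force: 44.7
```

```bash
python3 -c "
from h import *;st()"
```

```text
zax 0.0036 0.0027
t 22.53 tcp [0.4676 0.4043 0.1192] yaw 1.6994 zz -1.0 j [ 0.58  0.45 -0.05  1.06  0.    0.45] gap 0.052 F [ 0.4 -0.4 -0.6]
```

Emit:
move_arm(moves=[0,0,0.006,0,0.04,0,0,0.0125,0,0.04,0,0,0.0125,0,0.04,-0.01,-0.001,0.0125,0,0.04,-0.025,-0.003,0.0125,0,0.04,-0.04,-0.005,0.0125,0,0.04,-0.055,-0.007,0.0125,0,0.04,-0.069,-0.009,0.0125,0,0.04,-0.069,-0.009,0.0125,0,0.04,-0.069,-0.009,0.04,0,0.04,-0.069,-0.009,0.075,0,0.04,-0.069,-0.009,0.11,0,0.04])

```text
clock: 23.53
tcp_pos: [0.3968, 0.3944, 0.2279]
orientation: [-0.0, -0.064, 0.998, -0.0]
wrist_force: [-0.4, 0.6, -1.5]
finger_gap: 0.0521
grip_force: 44.7
```

Emit:
move_arm(moves=[0.003,-0.03,0,0,0.04,0.013,-0.065,0,0,0.04,0.026,-0.1,0,0,0.04,0.04,-0.135,0,-0.01,0.04,0.053,-0.17,0,-0.02,0.04,0.067,-0.205,0,-0.03,0.04,0.08,-0.24,0,-0.039,0.04,0.093,-0.275,0,-0.039,0.04,0.107,-0.31,0,-0.039,0.04,0.12,-0.345,0,-0.039,0.04,0.132,-0.38,0,-0.039,0.04,0.143,-0.415,0,-0.039,0.04])

```text
clock: 24.53
tcp_pos: [0.5413, -0.022, 0.2277]
orientation: [0.001, -0.045, 0.999, 0.001]
wrist_force: [0.8, 0.1, -1.8]
finger_gap: 0.052
grip_force: 44.7
```

Emit:
move_arm(moves=[0.013,-0.035,0,0,0.04,0.02,-0.065,0,0,0.04,0.02,-0.072,-0.03,0,0.04,0.02,-0.072,-0.06,0,0.04,0.02,-0.072,-0.09,0,0.04,0.02,-0.072,-0.12,0,0.04,0.02,-0.072,-0.14,0,0.04,0.02,-0.072,-0.14,0,0.04,0.02,-0.072,-0.14,0,0.04])

```text
clock: 25.28
tcp_pos: [0.5597, -0.0918, 0.0868]
orientation: [-0.001, -0.045, 0.999, 0.001]
wrist_force: [0.5, 0.3, -0.4]
finger_gap: 0.0523
grip_force: 44.8
```

```bash
python3 -c "
from h import *;st()"
```

```text
zax -0.0014 0.0021
t 25.28 tcp [ 0.5597 -0.0918  0.0868] yaw 1.6604 zz -1.0 j [-0.3   0.39 -0.23  0.95  0.   -0.39] gap 0.0523 F [ 0.5  0.3 -0.4]
```

Emit:
move_arm(moves=[0,0.001,-0.015,0,0.04,0,0.001,-0.03,0,0.04,0,0.001,-0.04,0,0.04,0,0.001,-0.044,0,0.04,0,0.001,-0.048,0,0.04,0,0.001,-0.048,0,0.04])

```text
clock: 25.78
tcp_pos: [0.561, -0.0911, 0.04]
orientation: [0.001, -0.045, 0.999, 0.001]
wrist_force: [-0.4, 0.3, -1.5]
finger_gap: 0.0525
grip_force: 44.8
```

Emit:
move_arm(moves=[0,0,-0.003,0,0.04,0,0,-0.006,0,0.04,0,0,-0.009,0,0.04,0,0,-0.0105,0,0.04,0,0,-0.0105,0,0.04])

```text
clock: 26.2
tcp_pos: [0.5606, -0.0909, 0.0289]
orientation: [0.001, -0.045, 0.999, 0.001]
wrist_force: [0.2, 0.3, -1.0]
finger_gap: 0.0522
grip_force: 44.9
```

Emit:
move_arm(moves=[0,0,-0.001,0,0.04,0,0,-0.001,0,0.07,0,0,-0.001,0,0.07,0,0,-0.001,0,0.07,0,0,0.03,0,0.07,0,0,0.07,0,0.07,0,0,0.11,0,0.07,0,0.005,0.15,0,0.07,-0.01,0.03,0.175,0,0.07,-0.02,0.07,0.175,0.01,0.07,-0.03,0.11,0.175,0.02,0.07,-0.04,0.15,0.175,0.03,0.07])

```text
clock: 27.2
tcp_pos: [0.5207, 0.0599, 0.2052]
orientation: [0.002, -0.059, 0.998, 0.001]
wrist_force: [0.9, 0.3, 0.1]
finger_gap: 0.07
grip_force: 0.0
```

Emit:
move_arm(moves=[-0.01,0.04,0,0.009,0.07,-0.02,0.075,0,0.009,0.07,-0.02,0.0845,0,0.009,0.07,-0.02,0.0845,-0.03,0.009,0.07,-0.02,0.0845,-0.03,0.009,0.07,-0.02,0.0845,-0.03,0.009,0.07])

```text
clock: 27.7
tcp_pos: [0.4994, 0.1432, 0.1731]
orientation: [-0.001, -0.064, 0.998, 0.0]
wrist_force: [0.7, 0.3, 0.2]
finger_gap: 0.0703
grip_force: 0.0
```

```bash
python3 - <<'E'
from m import *
st()
c=cam('top');d=c['bgr'][140:270,260:440]; cv2.imwrite('pics/t6.png',cv2.resize(d,None,fx=3.2,fy=3.2,interpolation=cv2.INTER_CUBIC))
print(blobs(c,(0,0,150),(180,45,255),(305,170,332,200),.05,30)[0],blobs(c,(22,120,120),(35,255,255),(300,170,335,250),.05,30)[0])
print(blobs(c,(100,120,60),(120,255,255),(350,150,450,270),.096)[0])
E
```

```text
zax -0.0023 0.0007
t 27.7 tcp [0.4994 0.1432 0.1731] yaw 1.6997 zz -1.0 j [ 0.12  0.24 -0.22  1.11  0.   -0.  ] gap 0.0703 F [0.7 0.3 0.2]
[(134, [318.1, 181.3], [0.6156, -0.0888, 0.05])] [(123, [319.9, 200.9], [0.5569, -0.0924, 0.05])]
[(383, [390.5, 203.6], [0.537, -0.2906, 0.096]), (156, [394.3, 199.5], [0.5484, -0.3023, 0.096])]
```

Emit:
move_arm(moves=[-0.0015,0,-0.03,0,0.07,-0.0015,0,-0.056,0,0.07,-0.0015,0,-0.056,0,0.07,-0.0015,0,-0.056,0,0.04,-0.0015,0,-0.056,0,0.04,-0.0015,0,-0.056,0,0.04,-0.0015,0,-0.056,0,0.04,-0.0015,0,-0.056,0,0.04])

```text
clock: 28.42
tcp_pos: [0.5004, 0.1434, 0.1196]
orientation: [0.002, -0.064, 0.998, 0.001]
wrist_force: [-0.2, -0.5, 2.4]
finger_gap: 0.0524
grip_force: 43.0
```

```bash
python3 -c "
from h import *;st()"
```

```text
zax 0.004 0.0015
t 28.42 tcp [0.5004 0.1434 0.1196] yaw 1.6993 zz -1.0 j [ 0.12  0.27 -0.31  0.98  0.   -0.  ] gap 0.0524 F [-0.2 -0.5  2.4]
```

View pics/t6.png

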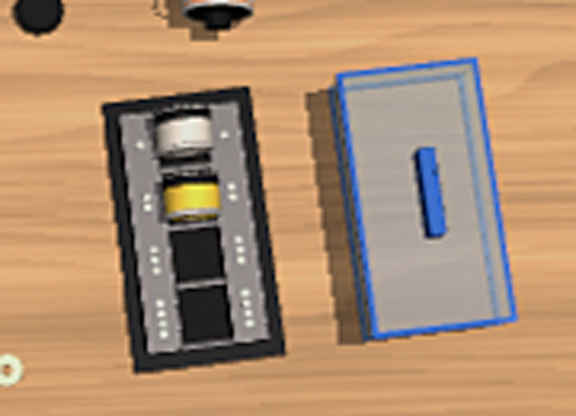

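White and yellow sit in pockets 1 and 2 (crop (183,135) and (192,200)), and the cover is undisturbed. Next, green to pocket 3.

Emit:
move_arm(moves=[0,0,0.006,0,0.04,0,0,0.0125,0,0.04,0,0,0.0125,0,0.04,-0.01,-0.001,0.0125,0,0.04,-0.025,-0.003,0.0125,0,0.04,-0.04,-0.005,0.0125,0,0.04,-0.055,-0.007,0.0125,0,0.04,-0.069,-0.009,0.0125,0,0.04,-0.069,-0.009,0.0125,0,0.04,-0.069,-0.009,0.04,0,0.04,-0.069,-0.009,0.075,0,0.04,-0.069,-0.009,0.11,0,0.04])

```text
clock: 29.42
tcp_pos: [0.4291, 0.1343, 0.2286]
orientation: [-0.0, -0.064, 0.998, 0.001]
wrist_force: [1.8, -0.7, -1.8]
finger_gap: 0.0521
grip_force: 42.6
```

Emit:
move_arm(moves=[0.006,-0.03,0,0,0.04,0.018,-0.065,0,-0.01,0.04,0.03,-0.1,0,-0.02,0.04,0.042,-0.135,0,-0.03,0.04,0.054,-0.17,0,-0.039,0.04,0.066,-0.205,0,-0.039,0.04,0.0765,-0.23,0,-0.039,0.04,0.0765,-0.23,-0.03,-0.039,0.04,0.0765,-0.23,-0.07,-0.039,0.04,0.0765,-0.23,-0.11,-0.039,0.04,0.0765,-0.23,-0.14,-0.039,0.04,0.0765,-0.23,-0.14,-0.039,0.04])

```text
clock: 30.42
tcp_pos: [0.5019, -0.094, 0.082]
orientation: [-0.005, -0.045, 0.999, 0.003]
wrist_force: [-1.3, 0.7, -1.6]
finger_gap: 0.0521
grip_force: 42.6
```

```bash
python3 -c "
from h import *;st()"
```

```text
zax -0.0094 0.0052
t 30.42 tcp [ 0.5019 -0.094   0.082 ] yaw 1.6601 zz -0.9999 j [-0.34  0.3  -0.37  0.9   0.   -0.43] gap 0.0521 F [-1.3  0.7 -1.6]
```

Emit:
move_arm(moves=[0,0,-0.015,0,0.04,0,0,-0.03,0,0.04,0,0,-0.04,0,0.04,0,0,-0.046,0,0.04,0,0,-0.048,0,0.04,0,0,-0.048,0,0.04])

```text
clock: 30.92
tcp_pos: [0.507, -0.0956, 0.0406]
orientation: [0.001, -0.045, 0.999, 0.001]
wrist_force: [-0.2, 0.8, -2.6]
finger_gap: 0.0525
grip_force: 42.8
```

Emit:
move_arm(moves=[0,0,-0.003,0,0.04,0,0,-0.006,0,0.04,0,0,-0.006,0,0.04])

```text
clock: 31.17
tcp_pos: [0.5068, -0.0956, 0.0342]
orientation: [0.001, -0.045, 0.999, 0.001]
wrist_force: [-0.0, -0.3, -1.0]
finger_gap: 0.0521
grip_force: 42.8
```

Emit:
move_arm(moves=[0,0,-0.003,0,0.04,0,0,-0.006,0,0.04,0,0,-0.006,0,0.04])

```text
clock: 31.42
tcp_pos: [0.5072, -0.0957, 0.0296]
orientation: [0.001, -0.045, 0.999, 0.0]
wrist_force: [-2.9, 0.8, 12.6]
finger_gap: 0.0522
grip_force: 44.1
```

Emit:
move_arm(moves=[0,0,0,0,0.07,0,0,0,0,0.07,0,0,0,0,0.07,0,0,0.03,0,0.07,0,0,0.07,0,0.07,0,0,0.11,0,0.07,0,0.005,0.15,0,0.07,0,0.03,0.175,0,0.07,0,0.07,0.175,0.01,0.07,0,0.11,0.175,0.02,0.07,0,0.15,0.175,0.03,0.07,0,0.19,0.175,0.039,0.07])

```text
clock: 32.42
tcp_pos: [0.5066, 0.096, 0.2034]
orientation: [0.001, -0.064, 0.998, 0.001]
wrist_force: [0.5, -0.3, 0.2]
finger_gap: 0.0698
grip_force: 0.0
```

Emit:
move_arm(moves=[-0.004,0.04,0,0,0.07,-0.008,0.08,0,0,0.07,-0.012,0.115,0,0,0.07,-0.02,0.136,0,0,0.07,-0.02,0.136,-0.03,0,0.07,-0.02,0.136,-0.03,0,0.07,-0.02,0.136,-0.03,0,0.07])

```text
clock: 33.0
tcp_pos: [0.485, 0.2302, 0.1717]
orientation: [-0.001, -0.065, 0.998, 0.0]
wrist_force: [0.5, -0.8, -0.8]
finger_gap: 0.0698
grip_force: 0.0
```

```bash
python3 - <<'E'
from m import *
st()
c=cam('top')
print(blobs(c,(0,0,150),(180,45,255),(305,170,332,200),.05,30)[0],blobs(c,(22,120,120),(35,255,255),(300,170,335,250),.05,30)[0],blobs(c,(45,100,60),(80,255,255),(300,170,335,250),.05,30)[0])
print(blobs(c,(100,120,60),(120,255,255),(350,150,450,270),.096)[0])
E
```

```text
zax -0.0028 -0.0002
t 33.0 tcp [0.485  0.2302 0.1717] yaw 1.7003 zz -1.0 j [ 0.29  0.27 -0.18  1.12  0.    0.16] gap 0.0698 F [ 0.5 -0.8 -0.8]
[(135, [318.0, 181.3], [0.6155, -0.0886, 0.05])] [(123, [319.8, 200.9], [0.5569, -0.0922, 0.05])] [(128, [322.0, 218.8], [0.5039, -0.0966, 0.05])]
[(363, [393.2, 213.7], [0.5077, -0.2967, 0.096]), (158, [396.9, 211.5], [0.5137, -0.3075, 0.096])]
```

Green is seated. The cover has just been knocked about 35 mm, so I'll re-measure it before the regrasp. Blue next.

Emit:
move_arm(moves=[0,0,-0.03,0,0.07,0,0,-0.056,0,0.07,0,0,-0.056,0,0.07,0,0,-0.056,0,0.04,0,0,-0.056,0,0.04,0,0,-0.056,0,0.04,0,0,-0.056,0,0.04,0,0,-0.056,0,0.04])

```text
clock: 33.72
tcp_pos: [0.4878, 0.2305, 0.1186]
orientation: [0.002, -0.064, 0.998, 0.001]
wrist_force: [-0.9, -1.4, 2.8]
finger_gap: 0.0521
grip_force: 43.3
```

```bash
python3 -c "
from h import *;st()"
```

```text
zax 0.0039 0.0019
t 33.72 tcp [0.4878 0.2305 0.1186] yaw 1.6993 zz -1.0 j [ 0.29  0.31 -0.27  0.99  0.    0.16] gap 0.0521 F [-0.9 -1.4  2.8]
```

Emit:
move_arm(moves=[0,0,0.006,0,0.04,0,0,0.0125,0,0.04,0,0,0.0125,0,0.04,-0.01,-0.001,0.0125,0,0.04,-0.025,-0.003,0.0125,0,0.04,-0.04,-0.005,0.0125,0,0.04,-0.055,-0.007,0.0125,0,0.04,-0.069,-0.009,0.0125,0,0.04,-0.069,-0.009,0.0125,0,0.04,-0.069,-0.009,0.04,0,0.04,-0.069,-0.009,0.075,0,0.04,-0.069,-0.009,0.11,0,0.04])

```text
clock: 34.72
tcp_pos: [0.4166, 0.2212, 0.2276]
orientation: [-0.0, -0.064, 0.998, 0.0]
wrist_force: [1.1, 0.1, -1.0]
finger_gap: 0.052
grip_force: 42.8
```

Emit:
move_arm(moves=[0,-0.03,0,0,0.04,0.002,-0.065,0,-0.01,0.04,0.006,-0.1,0,-0.02,0.04,0.01,-0.135,0,-0.03,0.04,0.014,-0.17,0,-0.039,0.04,0.018,-0.205,0,-0.039,0.04,0.022,-0.24,0,-0.039,0.04,0.027,-0.275,0,-0.039,0.04,0.032,-0.305,0,-0.039,0.04,0.0345,-0.322,-0.02,-0.039,0.04,0.0345,-0.322,-0.05,-0.039,0.04,0.0345,-0.322,-0.08,-0.039,0.04])

```text
clock: 35.72
tcp_pos: [0.4534, -0.1025, 0.147]
orientation: [0.002, -0.043, 0.999, -0.0]
wrist_force: [0.6, -0.6, -2.7]
finger_gap: 0.0521
grip_force: 42.9
```

Emit:
move_arm(moves=[0,0,-0.03,0,0.04,0,0,-0.06,0,0.04,0,0,-0.06,0,0.04,0,0,-0.06,0,0.04])

```text
clock: 36.05
tcp_pos: [0.4507, -0.1, 0.0862]
orientation: [-0.001, -0.045, 0.999, 0.002]
wrist_force: [-0.3, -1.8, -0.8]
finger_gap: 0.0525
grip_force: 42.9
```

```bash
python3 -c "
from h import *;st()"
```

```text
zax -0.0025 0.0029
t 36.05 tcp [ 0.4507 -0.1     0.0862] yaw 1.6605 zz -1.0 j [-0.39  0.21 -0.49  0.87  0.   -0.48] gap 0.0525 F [-0.3 -1.8 -0.8]
```

Emit:
move_arm(moves=[0,0,-0.015,0,0.04,0,0,-0.03,0,0.04,0,0,-0.04,0,0.04,0,0,-0.046,0,0.04,0,0,-0.048,0,0.04,0,0,-0.048,0,0.04])

```text
clock: 36.55
tcp_pos: [0.4531, -0.1008, 0.0402]
orientation: [0.001, -0.045, 0.999, 0.0]
wrist_force: [-0.3, 0.2, -2.3]
finger_gap: 0.0523
grip_force: 43.0
```

Emit:
move_arm(moves=[0,0,-0.003,0,0.04,0,0,-0.006,0,0.04,0,0,-0.006,0,0.04])

```text
clock: 36.8
tcp_pos: [0.4524, -0.1006, 0.0333]
orientation: [0.001, -0.045, 0.999, 0.001]
wrist_force: [-1.1, -0.6, -1.4]
finger_gap: 0.0523
grip_force: 43.0
```

Emit:
move_arm(moves=[0,0,-0.003,0,0.04,0,0,-0.0055,0,0.04,0,0,-0.0055,0,0.04])

```text
clock: 37.05
tcp_pos: [0.4526, -0.1007, 0.0287]
orientation: [0.001, -0.045, 0.999, 0.0]
wrist_force: [-3.5, 0.3, 10.8]
finger_gap: 0.0521
grip_force: 44.2
```

Emit:
move_arm(moves=[0,0,0,0,0.07,0,0,0,0,0.07,0,0,0,0,0.07,0,0,0.03,0,0.07,0,0,0.07,0,0.07,0,0,0.11,0,0.07,0,0,0.15,0,0.07,0,0.03,0.175,0,0.06,0,0.07,0.175,0,0.06,0,0.11,0.175,0,0.06,0,0.15,0.175,0,0.06,0,0.19,0.175,0,0.06])

```text
clock: 38.05
tcp_pos: [0.452, 0.091, 0.2029]
orientation: [0.001, -0.044, 0.999, 0.001]
wrist_force: [0.9, 0.1, 0.6]
finger_gap: 0.0598
grip_force: 0.0
```

Emit:
move_arm(moves=[0,0.03,0,0,0.06,0,0.06,0,0,0.06,0,0.06,0,0,0.06])

```text
clock: 38.3
tcp_pos: [0.4518, 0.1537, 0.2025]
orientation: [0.001, -0.048, 0.999, 0.002]
wrist_force: [-0.0, -0.8, -0.2]
finger_gap: 0.0597
grip_force: 0.0
```

```bash
python3 - <<'E'
from m import *
st()
c=cam('top');d=c['bgr'][140:280,260:450]; cv2.imwrite('pics/t7.png',cv2.resize(d,None,fx=3.2,fy=3.2,interpolation=cv2.INTER_CUBIC))
for n,lo,hi in(('w',(0,0,150),(180,45,255)),('y',(22,120,120),(35,255,255)),('g',(45,100,60),(80,255,255)),('b',(100,120,80),(120,255,255))):print(n,blobs(c,lo,hi,(308,165,332,255),.05,60)[0])
b,k=blobs(c,(100,120,60),(120,255,255),(350,150,450,275),.102);print(b)
n,l,s,ce=cv2.connectedComponentsWithStats(k)
i=[i for i in range(1,n) if 120<s[i,4]<200][0]
p=np.array([ray(c,*q[0],.096)[:2] for q in cv2.findNonZero((l==i).astype(np.uint8))]); u,sv,v=np.linalg.svd(p-p.mean(0)); print('bar yaw',np.arctan(v[0,1]/v[0,0]),p.mean(0))
E
```

```text
zax 0.0015 0.0031
t 38.3 tcp [0.4518 0.1537 0.2025] yaw 1.6661 zz -1.0 j [ 0.16  0.14 -0.27  1.16  0.    0.06] gap 0.0597 F [-0.  -0.8 -0.2]
w [(134, [318.1, 181.3], [0.6156, -0.0888, 0.05]), (65, [310.9, 241.3], [0.4393, -0.0623, 0.05])]
y [(124, [319.9, 200.9], [0.5569, -0.0923, 0.05])]
g [(128, [322.0, 218.8], [0.5039, -0.0966, 0.05])]
b [(117, [323.9, 237.4], [0.4496, -0.1004, 0.05])]
[(365, [393.3, 213.8], [0.5069, -0.2958, 0.102]), (158, [396.9, 211.5], [0.513, -0.3063, 0.102])]
bar yaw 0.08257893950433325 [ 0.5137519  -0.30753239]
```

View pics/t7.png

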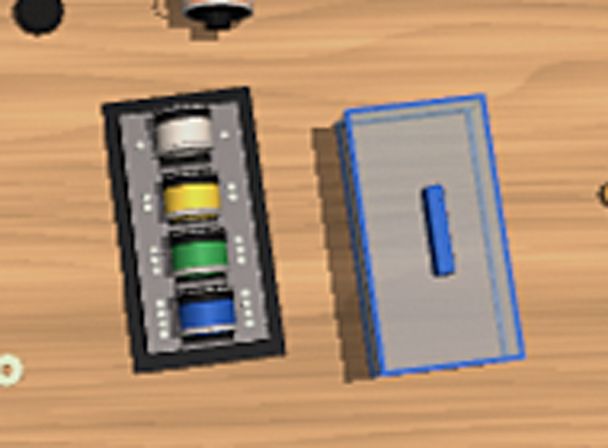

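All four spools are in their pockets in dot order (white, yellow, green, blue from the far end at crop (183,135) down to (205,313)). The cover stands upright at crop (435,240), with its bar at world (0.514,−0.3075). I'll go around the near side of the tray to regrasp it.

Emit:
move_arm(moves=[-0.02,-0.03,0,0,0.06,-0.04,-0.06,0,0,0.06,-0.06,-0.095,0,0,0.06,-0.06,-0.13,0,0,0.06,-0.06,-0.17,0,0,0.06,-0.06,-0.21,0,0,0.06,-0.06,-0.25,0,0,0.06,-0.06,-0.29,0,0,0.06,-0.06,-0.33,0,0,0.06,-0.05,-0.365,0,0,0.06,-0.03,-0.395,0,0,0.06,-0.01,-0.42,0,0,0.06])

```text
clock: 39.35
tcp_pos: [0.4412, -0.2743, 0.2026]
orientation: [0.001, -0.043, 0.999, 0.0]
wrist_force: [-0.9, -0.4, -0.1]
finger_gap: 0.0601
grip_force: 0.0
```

Emit:
move_arm(moves=[0.02,-0.02,0,0,0.06,0.045,-0.033,0,0,0.06,0.073,-0.037,0,0,0.06,0.073,-0.037,0,0,0.06,0.073,-0.037,0,0,0.06])

```text
clock: 39.77
tcp_pos: [0.515, -0.3087, 0.2014]
orientation: [-0.0, -0.044, 0.999, 0.001]
wrist_force: [-0.2, 0.3, 0.7]
finger_gap: 0.0599
grip_force: 0.0
```

```bash
python3 -c "
from h import *;st()"
```

```text
zax -0.0002 0.0022
t 39.77 tcp [ 0.515  -0.3087  0.2014] yaw 1.6597 zz -1.0 j [-0.67  0.38  0.04  1.24  0.   -0.76] gap 0.0599 F [-0.2  0.3  0.7]
```

Emit:
move_arm(moves=[0,0.001,-0.03,0,0.06,0,0.001,-0.065,0,0.06,0,0.001,-0.1,0,0.06,0,0.001,-0.123,0,0.06,0,0.001,-0.123,0,0.06,0,0.001,-0.123,0,0.01,0,0.001,-0.123,0,0.01,0,0.001,-0.123,0,0.01,0,0.001,-0.123,0,0.01,0,0.001,-0.123,0,0.01,0,0.001,-0.123,0,0.01,0,0.001,-0.123,0,0.01], newtons=60)

```text
clock: 40.77
tcp_pos: [0.5165, -0.3079, 0.0824]
orientation: [0.002, -0.045, 0.999, -0.001]
wrist_force: [-1.3, -0.9, 7.2]
finger_gap: 0.0147
grip_force: 61.0
```

```bash
python3 - <<'E'
from m import *
st()
E
```

```text
zax 0.0048 -0.0021
t 40.77 tcp [ 0.5165 -0.3079  0.0824] yaw 1.6604 zz -1.0 j [-0.67  0.45 -0.15  0.97  0.   -0.76] gap 0.0147 F [-1.3 -0.9  7.2]
```

Emit:
move_arm(moves=[0,0,0.01,0,0.01,0,0,0.02,0,0.01,0,0,0.04,0,0.01,0,0,0.06,0,0.01,0,0,0.08,0,0.01,0,0,0.1,0,0.01,0,0,0.12,0,0.01,0,0,0.13,0,0.01,0,0,0.13,0,0.01])

```text
clock: 41.52
tcp_pos: [0.5165, -0.3074, 0.2131]
orientation: [0.003, -0.045, 0.999, -0.001]
wrist_force: [0.8, 0.0, -2.1]
finger_gap: 0.0146
grip_force: 59.8
```

Emit:
move_arm(moves=[0,0.03,0,0,0.01,0.003,0.065,0,0,0.01,0.006,0.1,0,0,0.01,0.01,0.135,0,0,0.01,0.014,0.17,0,0,0.01,0.018,0.2,0,0,0.01,0.018,0.214,0,0,0.01,0.018,0.214,0,0,0.01,0.018,0.214,0,0,0.01,0.018,0.214,0,0,0.01])

```text
clock: 42.35
tcp_pos: [0.533, -0.0933, 0.2091]
orientation: [0.0, -0.045, 0.999, 0.0]
wrist_force: [-0.2, -0.2, -2.8]
finger_gap: 0.0144
grip_force: 59.9
```

```bash
python3 - <<'E'
from m import *
st()
c=cam('top')
b,k=blobs(c,(100,120,60),(120,255,255),(290,130,360,275),.102);print(b)
c2=cam('scene'); cv2.imwrite('pics/t8.png',np.hstack([cv2.resize(c['bgr'][130:290,260:380],(450,600)),cv2.resize(c2['bgr'][140:260,265:335],(350,600),interpolation=cv2.INTER_CUBIC)]))
E
```

```text
zax 0.0006 0.0009
t 42.35 tcp [ 0.533  -0.0933  0.2091] yaw 1.6601 zz -1.0 j [-0.32  0.26 -0.1   1.21  0.   -0.41] gap 0.0144 F [-0.2 -0.2 -2.8]
[(46, [295.2, 169.8], [0.6407, -0.0229, 0.102]), (59, [349.8, 234.7], [0.4517, -0.1709, 0.102])]
```

View pics/t8.png

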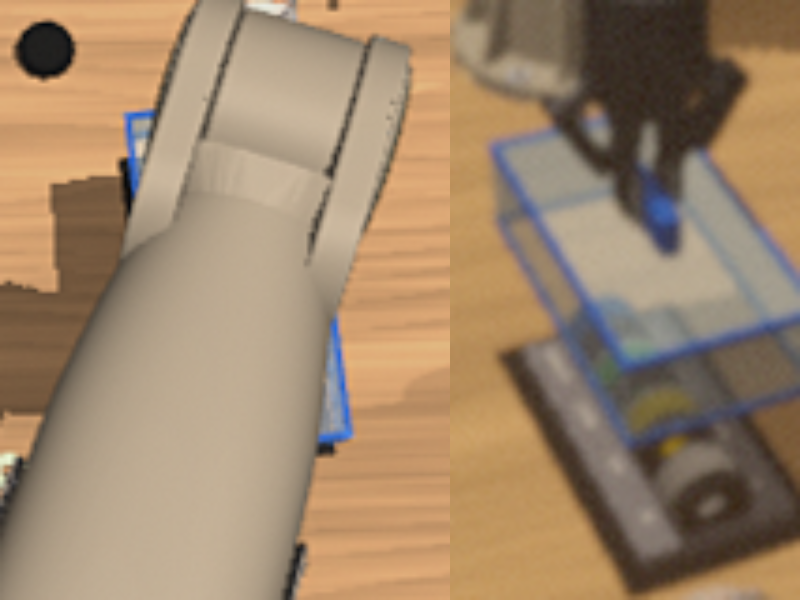

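The scene view shows the cover level and square above the tray, with the spools in order below it. Lowering.

Emit:
move_arm(moves=[0,0,-0.02,0,0.01,0,0,-0.045,0,0.01,0,0,-0.07,0,0.01,0,0,-0.09,0,0.01,0,0,-0.102,0,0.01,0,0,-0.105,0,0.01,0,0,-0.105,0,0.01])

```text
clock: 43.03
tcp_pos: [0.5324, -0.0934, 0.1036]
orientation: [-0.0, -0.044, 0.999, 0.001]
wrist_force: [-0.3, 0.8, -2.6]
finger_gap: 0.0145
grip_force: 59.7
```

```bash
python3 -c "
from h import *;st()"
```

```text
zax -0.0009 0.002
t 43.03 tcp [ 0.5324 -0.0934  0.1036] yaw 1.6588 zz -1.0 j [-0.32  0.33 -0.28  0.97  0.   -0.41] gap 0.0145 F [-0.3  0.8 -2.6]
```

Emit:
move_arm(moves=[0,0,-0.003,0,0.01,0,0,-0.006,0,0.01,0,0,-0.009,0,0.01,0,0,-0.011,0,0.01,0,0,-0.011,0,0.01])

```text
clock: 43.45
tcp_pos: [0.5332, -0.0925, 0.0936]
orientation: [0.001, -0.045, 0.999, 0.001]
wrist_force: [0.6, 0.6, -3.3]
finger_gap: 0.0145
grip_force: 59.8
```

Emit:
move_arm(moves=[0,0,-0.002,0,0.01,0,0,-0.004,0,0.01,0,0,-0.0055,0,0.01,0,0,-0.0055,0,0.01])

```text
clock: 43.78
tcp_pos: [0.5333, -0.0925, 0.0885]
orientation: [0.001, -0.045, 0.999, 0.001]
wrist_force: [-0.3, 0.4, -0.4]
finger_gap: 0.0148
grip_force: 60.1
```

Nearly seated, with the weight coming off. I'll press 1.5 mm more, release and retreat.

Emit:
move_arm(moves=[0,0,-0.0015,0,0.01,0,0,-0.0015,0,0.01,0,0,-0.0015,0,0.01])

```text
clock: 44.03
tcp_pos: [0.5333, -0.0924, 0.0884]
orientation: [0.001, -0.045, 0.999, 0.0]
wrist_force: [-5.1, 2.4, 9.8]
finger_gap: 0.015
grip_force: 61.7
```

Emit:
move_arm(moves=[0,0,0,0,0.03,0,0,0,0,0.05,0,0,0,0,0.05,0,0,0,0,0.05,0,0,0.03,0,0.05,0,0,0.07,0,0.05,0,0,0.11,0,0.05,-0.02,-0.03,0.13,0,0.05,-0.03,-0.07,0.13,0,0.05,-0.03,-0.11,0.13,0,0.05,-0.03,-0.15,0.13,0,0.05,-0.03,-0.19,0.13,0,0.05])

```text
clock: 45.03
tcp_pos: [0.503, -0.2843, 0.2171]
orientation: [0.001, -0.045, 0.999, 0.0]
wrist_force: [-0.0, -0.5, 0.1]
finger_gap: 0.0499
grip_force: 0.0
```

Emit:
move_arm(moves=[-0.02,-0.04,0,0,0.05,-0.04,-0.075,0,0,0.05,-0.06,-0.11,0,0,0.05,-0.06,-0.11,0,0,0.05,-0.06,-0.11,0,0,0.05])

```text
clock: 45.45
tcp_pos: [0.4418, -0.3948, 0.216]
orientation: [0.001, -0.042, 0.999, 0.001]
wrist_force: [0.7, 0.3, 0.4]
finger_gap: 0.0501
grip_force: 0.0
```

```bash
python3 - <<'E'
from m import *
st()
c=cam('top'); b,k=blobs(c,(100,100,80),(120,255,255),(280,150,360,270),.102); print(b)
print(blobs(c,(100,120,60),(120,255,255),(308,185,336,228),.102)[0])
c2=cam('scene'); cv2.imwrite('pics/t9.png',np.hstack([cv2.resize(c['bgr'][150:270,270:370],(450,540),interpolation=cv2.INTER_CUBIC),cv2.resize(c2['bgr'][175:265,265:345][:, :58],(348,540),interpolation=cv2.INTER_CUBIC)]))
E
```

```text
zax 0.001 0.0019
t 45.45 tcp [ 0.4418 -0.3948  0.216 ] yaw 1.6558 zz -1.0 j [-0.87  0.35  0.05  1.26  0.   -0.95] gap 0.0501 F [0.7 0.3 0.4]
[(499, [319.3, 211.7], [0.5186, -0.0876, 0.102]), (157, [321.1, 207.1], [0.5315, -0.0932, 0.102])]
[(154, [321.1, 207.3], [0.5309, -0.0932, 0.102])]
```

View pics/t9.png

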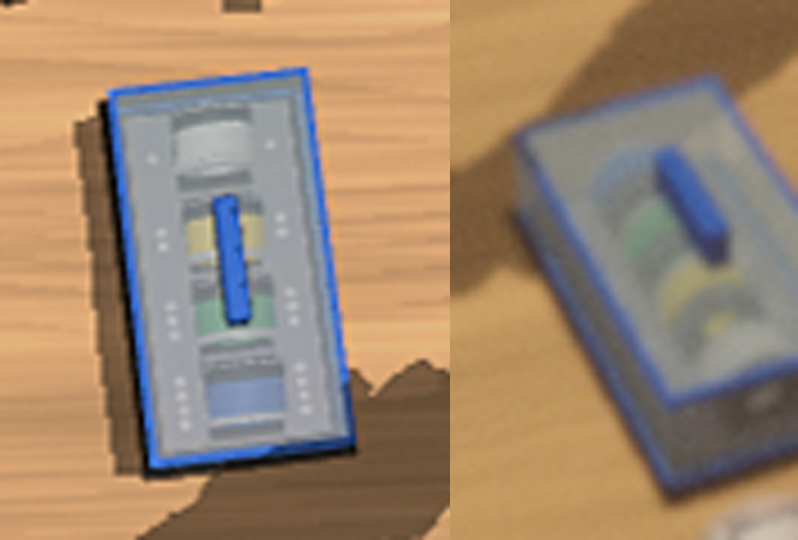

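The cover is fully down on the flange. Its bar (top view (321,207)) is within 1 mm of where it started, and all four spools show beneath it in order. Handing in.

```bash
python3 -c "
from workcell import env; print(env.hand_in())"
```

```text
the job is handed in; nothing more can be done
None
```

The job is handed in at about 45 s on the clock: white, yellow, green and blue lie in pockets 1 to 4, and the cover is back down on the flange within 1 mm of its starting position (the verdict was not returned).

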